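# Gauge the mount pin and hold the spring keeper open

## Task

Slide the caliper's jaws shut on the steel pin standing in the fixture until they bear on it, and leave them closed on it. Then take the red handle and swing the yellow spring-loaded keeper lever away from over the pin, all the way to its stop, and finish while still holding it there against its spring, so that a colleague can lift the pin out. Keep the pin standing in its seat and leave the other things on the table alone.

Things in the scene. Friction and masses are not known exactly. Their poses are not given: they have to be found in the camera images.
- fixture: fixed aluminium base plate, 112 x 286 x 8 mm, on four 14 mm rubber feet, long side along its y. Origin at the plate's underside, 14 mm above the table, straight below the middle of the seat that the pin stands in; z up; the plate spans x -58 to 54, y -180 to 106 mm. Stop posts at (-36, 64) and (11, 35) mm, tops 72 mm above the table.
- pin: turned steel pin, 20 mm diameter, 40 mm long, 90 g, loose, standing upright in a brass ring seat (inner diameter 24 mm, rim 30 mm above the table). Origin at the centre of its underside, 22 mm above the table; z along the pin. Its top is 62 mm above the table.
- caliper: steel caliper with its fixed jaw, lying flat and clamped to the fixture (it cannot move), 195 mm long. Axes as the fixture's; origin lies at x 18, y -71, z 24 mm of the fixture. The fixed jaw stands about 1 mm beyond the pin's +y side; the jaws meet the pin 40 to 43 mm above the table. Beam 12 mm wide, along y at the fixture's x = 28 mm.
- caliper_slider (a joint): opening of the caliper's sliding jaw in m: 0 is fully shut, larger is more open (the slider moves along the fixture's -y as it opens). Slides with about 0.6 N of friction and stays where it is left. The jaws bear on the 20 mm pin, which may shift some 1 mm in its seat, at about 0.019.
- slider_grip (a point): where to grip or push the caliper's slider: centre of the raised black housing 20 mm wide (fixture's x), 34 mm long (fixture's y), with its top 49 mm and its underside 38 mm above the table; the point is 47 mm above the table. The slider's jaw arm sticks out to -x beginning 19 mm further along +y. Fingers have free room on both sides down to the plate's top, 22 mm above the table.
- keeper_turn (a joint): angle in rad of the yellow keeper, a flat two-armed lever on an upright hinge: 0 is at rest, its nose over the pin (3 mm above it); it grows clockwise seen from above, to the stop at 1.1. A spring drives it back to 0: about 0.25 N m at 0 and 0.63 N m at the stop (4 to 9 N at the handle).
- keeper: yellow lever with its red handle. Origin on its upright hinge axis (fixture's x 0, y 70 mm), 65 mm above the table. The lever is 14 mm wide, 6 mm thick, from 65 to 71 mm above the table.
- handle_grip (a point): middle of the red round upright handle, 16 mm diameter, 44 mm tall, 70 mm from the hinge axis. The point is 94 mm above the table; the handle reaches from 71 to 115 mm above the table. At rest it lies from the hinge at 140 degrees counterclockwise (from above) from the fixture's x axis; at the stop at 77 degrees, so it swings along the fixture's +x and +y.
- vertebra: bystander: brown fossil vertebra, 70 x 75 x 38 mm, origin under its middle
- tape_roll: bystander: roll of beige tape lying flat, 105 mm across, 25 mm high, origin under its middle
- brush_2: bystander: flat brush with a blue handle, lying, 26 x 150 x 16 mm, origin under its middle
- mug: bystander: white mug with dots, 78 x 114 x 93 mm, origin under its middle
- loupe: bystander: black magnifying glass lying flat, 68 x 159 x 13 mm, origin under its middle

How it is judged:
On the way:
1. the caliper's jaws are slid shut on the pin until they bear on it, with the keeper still at rest (contact force between caliper and pin above 1 N and value of joint caliper_slider below 0.022 m and value of joint keeper_turn below 0.15 rad), for 0.2 s.
At the end, for the whole second after the job is handed in: The robot's fingers hold the keeper by its red handle (more than 2 N, grasp point within 60 mm of the middle of the handle) with the keeper within 0.05 rad of its stop; the caliper's jaws are still closed on the pin (slider at 16 to 22 mm); the pin stands upright (within 0.15 rad) in its seat (value of joint keeper_turn above 1.05 rad and contact force between the fingers and keeper above 2 N and distance between the grasp point and handle_grip below 0.06 m and value of joint caliper_slider between 0.016 and 0.022 m and angle between pin's own z axis and vertical below 0.15 rad and horizontal distance between pin and fixture below 0.004 m and z of pin in the frame of fixture below 0.011 m); the arm keeps its last pose, push and grip.
It fails at once if the pin is tipped or pulled out of its seat (angle between pin's own z axis and vertical above 0.35 rad or horizontal distance between pin and fixture above 0.01 m).
It fails at once if a bystander is moved by more than 3 cm (distance of any of vertebra, tape_roll, brush_2, mug, loupe from where it was at the start of the episode above 0.03 m).
It also fails if it takes over 48 s, if anything falls off the work surface, if the arm or the gripper's body presses on something with over 40 N, if the wrist force passes 120 N, or if a joint passes its speed limit or range.

## Robot

A 6-joint arm with a two-finger parallel gripper is mounted at the origin on the work surface; the furniture and walls round the work are solid. World frame = base frame: x ahead of the robot, y to its left, z up, the work surface at z = 0. Lengths are in m, angles in rad, forces in N, time in s.
With the tool pointing down it reaches from about 0.35 to 0.775 m from the base axis. Payload 7.3 kg.
Tool frame: the origin (TCP) lies at the very end of the fingers, on their centre line; the grasp point (between the pads) lies 19 mm behind it; z points along the fingers, y is the line along which they close (so a half turn about z gives the same grasp; the last joint's range is limited). The gripper opens to 92 mm and grips with 3 to 60 N. Pads are 19 mm wide; open, the fingers measure 130 mm over their backs; the gripper's body (75 mm by 190 mm) begins 47 mm behind the grasp point.
Start: joints at [-0.146, 0.342, 1.524, -0, 1.275, -0.146], TCP at [0.525, 0, 0.189] pointing down, gripper open.
Joint ranges: [-2.53, 2.53], [-0.77, 2.02], [0.04, 2.7], [-1, 4.14], [0.28, 2.66], [-3.11, 3.11]. Speed limits (rad/s): [2.57, 2.57, 3.14, 3.14, 3.14, 3.14].

## Interface

Orientations are given as [roll, pitch, yaw] about the fixed x, y, z axes, in that order (R = Rz(yaw) Ry(pitch) Rx(roll)).
In Python, from cell import observe, read_camera, get_calibration, hand_in, search_frame gives the robot as it stands.
- The arm moves only by the tool step_arm, never from a script. Its argument "commands" is a list of rows, each an object with "translation": the shift along the tool's x, y, z in mm, a list of three; "roll": the turn about the tool's z in rad. In form: [{"translation": [x, y, z], "roll": roll}, ...]. A call has 1 to 20 rows; each row shifts and turns the commanded pose from where the row before left it, along the tool's axes as they then stand; what a row does not reach is not made up. A row lasts 1/12 s, in which the tool goes at most 41.7 mm and 7.16 degrees, less where a joint would pass 70% of its speed; a pose out of reach is approached as far as the arm can. A call is refused whole if a number of a shift passes 41.7 or a number of a turn 0.125, either way. A call with a gripper value outside its range is refused whole. "fingers" is the opening, from 0 (shut) to 1 (fully open), set as the call begins (left out, the last holds). The fingers move at their own pace and stop on an object; "grip_force" is the grip in N (left out, the last holds). Time passes only in rows, so rows that do not move let the fingers close. It gives the time, the measured TCP pose, the force, the opening and the grip force at its end, in the units of the state.
- observe(): the state, without advancing time (a new reading comes with each control period).
- read_camera(name): name is "scene" or "side" or "wrist"; returns the picture (480x640x3 uint8, red, green, blue); there is no depth.
- get_calibration(name): a dict with "camera_matrix" (3x3 intrinsics, pixels), "world_from_camera" (4x4, takes a point from camera to world coordinates). Camera axes: x right, y up, looking along -z (the intrinsics and any distortion apply to the point x, -y, -z); pixel columns grow to the right and rows downward; lengths in m; the calibration is good to about 2 mm. A picture is of the moment at which its call begins: read the wrist's pose just before it. get_calibration takes no time and is no camera call; for the wrist camera it gives the pose at the moment of the call.
- hand_in(): hands the job in; it is judged then, once.
Trained networks look in the newest picture that a camera, given by its name, has taken for a name from the list of things; names that differ only in an ending like _2 or _b are one class to them, and where a whole thing is asked for, a point or a joint stands for the part that bears it (a point fixed in the world has none). Each returns a list of dicts, best first, with "confidence" (0 to 1); they miss things now and then, are a little off and sometimes report something else, mostly with a low value. They report only what shows in the picture. A call takes as long as a camera call.
- search_frame(camera, name): "at" ([x, y, z] in m, in world coordinates, good to about 4 mm: the middle of the surface that is visible of it).
The state is a dict: "time": time; "qpos": joint angles; "qvel": joint speeds; "joint_efforts": joint torques, N m; "tool_pos": TCP position; "tool_rot": TCP orientation; "contact_force": force on the tool from outside, world axes, zero at the start; "torque": the same for the moment, N m; "opening": finger opening in m; "grip_force": force on a finger pad.
Only numpy, scipy, OpenCV 4.12 (cv2) and the standard library are available. Lean on these libraries where they do the work, as an engineer would, in place of code of your own. Each camera call takes 0.05 s, during which the arm holds its last target. There are 200 camera calls.

## Working session

There is one attempt and no reset: what is moved stays moved. The work goes in short steps, Python scripts to look and compute and a tool call to move; the robot and the scene stay as the last step left them, time stands still between calls to the robot, and variables do not carry over. Pictures are saved under pics/ and viewed, at most 10 in all, crops included, and the job is handed in when it is done.

Besides the shell and the picture viewer there is one more tool, called after "Request:" by a JSON object that holds its "method" and its "body". step_arm: Moves the arm, as the interface text tells. Its arguments: {"type":"object","properties":{"commands":{"type":"array"},"fingers":{"type":"number"},"grip_force":{"type":"number"}},"required":["commands"]}

```bash
mkdir -p pics
python3 - <<'E'
from cell import *
import cv2
for c in ["scene","side"]:
    im=read_camera(c); cv2.imwrite(f"pics/{c}0.png",im[:,:,::-1])
    for n in ["handle_grip","slider_grip","pin","keeper","fixture","caliper"]:
        print(c,n,[( [round(float(v),4) for v in d["at"]],round(d["confidence"],2)) for d in search_frame(c,n)[:2]])
print(observe())
E
```

```text
scene handle_grip [([0.4979, -0.0257, 0.0227], 0.71), ([0.5087, 0.094, 0.0673], 0.62)]
scene slider_grip [([0.5389, -0.0421, 0.0488], 0.72), ([0.6902, -0.0882, 0.0125], 0.35)]
scene pin [([0.5118, 0.0066, 0.0434], 0.42)]
scene keeper [([0.5113, 0.0909, 0.0667], 0.58)]
scene fixture [([0.4975, -0.0257, 0.0224], 0.79)]
scene caliper [([0.5412, -0.0512, 0.0443], 0.97)]
side handle_grip [([0.496, 0.1066, 0.0715], 0.93)]
side slider_grip [([0.5391, -0.0364, 0.0469], 0.58)]
side pin []
side keeper [([0.4966, 0.1087, 0.0691], 0.59)]
side fixture [([0.5108, 0.0709, 0.0188], 0.85)]
side caliper [([0.5413, -0.0374, 0.0403], 0.71)]
{'time': 0.7, 'qpos': array([-1.46036645e-01,  3.41996780e-01,  1.52408745e+00, -1.55759350e-06,
        1.27539491e+00, -1.46005755e-01]), 'qvel': array([-0.00255527, -0.00158841, -0.00027192, -0.00167192,  0.00164047,
        0.00014574]), 'joint_efforts': array([ 6.93753809e-04, -4.31022835e+01, -2.44442815e+01,  7.16946926e-02,
        4.81120229e-02,  6.31902935e-05]), 'tool_pos': array([ 5.25030544e-01, -2.00812489e-06,  1.89246571e-01]), 'tool_rot': array([3.14148056e+00, 1.79894316e-05, 1.57076589e+00]), 'contact_force': array([ 0.9154036 ,  0.49547459, -0.19187322]), 'torque': array([-0.02459247,  0.05142599,  0.00776787]), 'grip_force': 0.0, 'opening': 0.09161389606620751}
```

View pics/scene0.png

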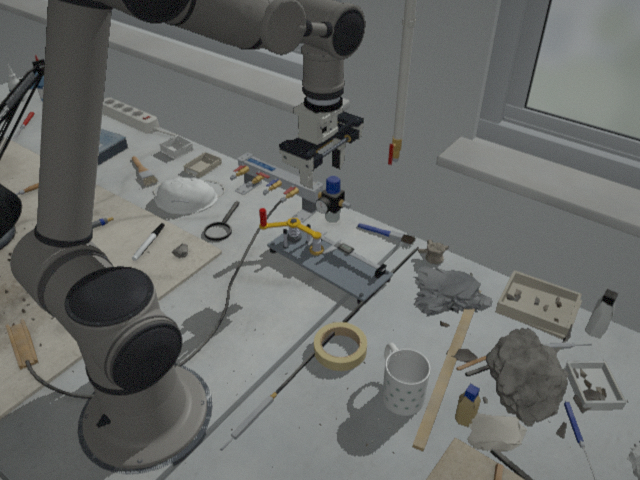

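View pics/side0.png

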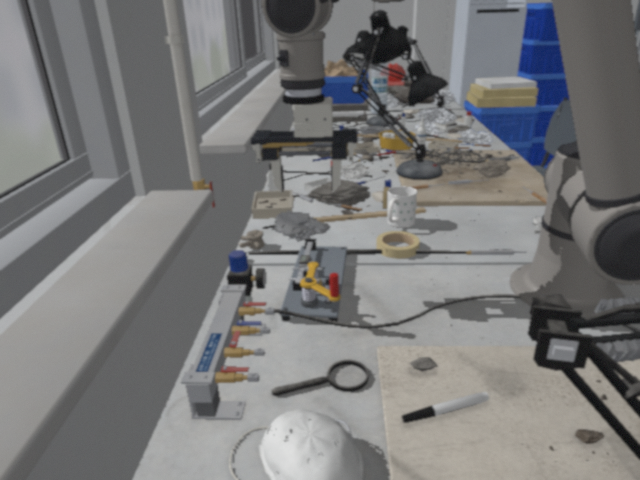

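```bash
cat > h.py <<'E'
from cell import *
import numpy as np, cv2
def rays(cam,px):
    c=get_calibration(cam);K=np.array(c["camera_matrix"]);T=np.array(c["world_from_camera"])
    d=np.c_[np.array(px,float),np.ones(len(px))]@np.linalg.inv(K).T
    return T[:3,3],(d*[1,-1,-1])@T[:3,:3].T
def at(cam,px,z):
    o,d=rays(cam,[px]);return (o+d[0]*(z-o[2])/d[0][2]).round(4)
def look(cam,name,names=()):
    im=read_camera(cam);cv2.imwrite(f"pics/{name}.png",im[:,:,::-1])
    for n in names: print(cam,n,[([round(float(v),4) for v in d["at"]],round(d["confidence"],2)) for d in search_frame(cam,n)[:2]])
E
python3 - <<'E'
from h import *
print(get_calibration("wrist"),list(get_calibration("scene")))
look("wrist","w0",["handle_grip","slider_grip","pin","keeper","fixture"])
E
```

```text
{'camera_matrix': array([[350.14984814,   0.        , 329.29216093],
       [  0.        , 350.14984814, 240.05776365],
       [  0.        ,   0.        ,   1.        ]]), 'world_from_camera': array([[ 9.99999342e-01,  2.60421240e-04,  1.11735557e-03,
         5.25187669e-01],
       [-5.88635215e-04,  9.52405228e-01,  3.04834276e-01,
         8.37661471e-02],
       [-9.84789969e-04, -3.04834733e-01,  9.52404754e-01,
         3.84216467e-01],
       [ 0.00000000e+00,  0.00000000e+00,  0.00000000e+00,
         1.00000000e+00]])} ['camera_matrix', 'world_from_camera']
wrist handle_grip [([0.5174, 0.0867, 0.067], 0.72)]
wrist slider_grip [([0.5391, -0.0373, 0.0447], 0.88)]
wrist pin []
wrist keeper [([0.5141, 0.0908, 0.0689], 0.82)]
wrist fixture [([0.5056, 0.022, 0.0248], 0.7)]
```

View pics/w0.png

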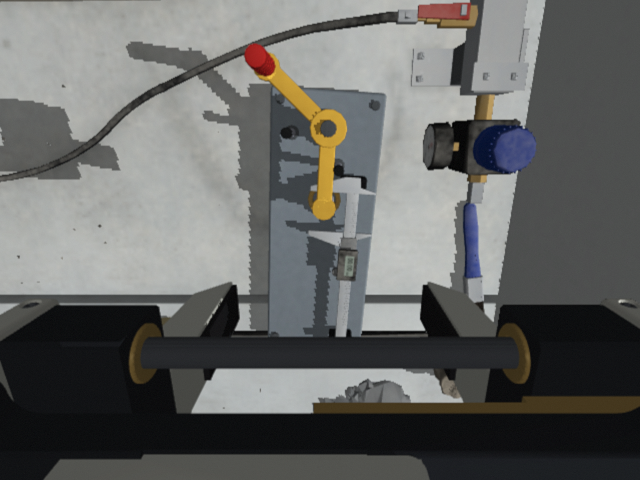

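The wrist view shows the hinge at (328,127), handle top at (258,56), keeper nose at (323,208), slider housing at (347,263). The plate's top corners are at (276,86) and (385,95), so the fixture is turned a few degrees clockwise. The regulator with the blue knob stands at (500,147).

Run:
```python
from h import *
a=lambda p,z:at("wrist",p,z)
print("hinge",a((328,127),.072),"handle top",a((258,56),.115),"hbase",a((266,72),.075),"nose",a((323,208),.071))
print("slider",a((347,263),.049),"TL",a((275,87),.022),"TR",a((385,95),.022),"L low",a((268,330),.022),"beam far",a((341,335),.04),a((350,190),.043))
print("reg",a((500,147),.1),a((438,147),.08))
```

```text
hinge [0.5238 0.0846 0.072 ] handle top [0.4757 0.1312 0.115 ] hbase [0.474  0.1267 0.075 ] nose [0.5191 0.0142 0.071 ]
slider [ 0.543  -0.0483  0.049 ] TL [0.4731 0.121  0.022 ] TR [0.5783 0.1139 0.022 ] L low [ 0.4521 -0.1439  0.022 ] beam far [ 0.5379 -0.1391  0.04  ] [0.5451 0.026  0.043 ]
reg [0.6589 0.0695 0.1   ] [0.6162 0.0685 0.08  ]
```

Request:
{"method": "step_arm", "body": {"commands": [{"translation": [0, 0, 0], "roll": 0.07}, {"translation": [-12, 5, 10], "roll": 0}, {"translation": [-12, 6, 20], "roll": 0}, {"translation": [-12, 5, 20], "roll": 0}, {"translation": [-11, 5, 20], "roll": 0}, {"translation": [0, 0, 15], "roll": 0}, {"translation": [0, 0, 0], "roll": 0}], "fingers": 0.6, "grip_force": 10}}

```text
time: 1.58
tool_pos: [0.5406, -0.0493, 0.1003]
tool_rot: [-3.135, -0.001, 1.501]
contact_force: [-0.4, 0.8, 0.4]
opening: 0.0557
grip_force: 0.0
```

Run:
```python
from h import *
look("wrist","w1",["slider_grip","keeper","handle_grip"])
s=observe();print(s["tool_pos"],s["tool_rot"],s["contact_force"])
```

```text
wrist slider_grip []
wrist keeper [([0.5159, 0.0738, 0.0679], 0.9)]
wrist handle_grip [([0.5219, 0.0713, 0.0685], 0.57)]
[ 0.54335057 -0.04854981  0.1051513 ] [3.13984443e+00 2.61246129e-04 1.50161246e+00] [ 0.1384798  -0.64628287  0.24989879]
```

View pics/w1.png

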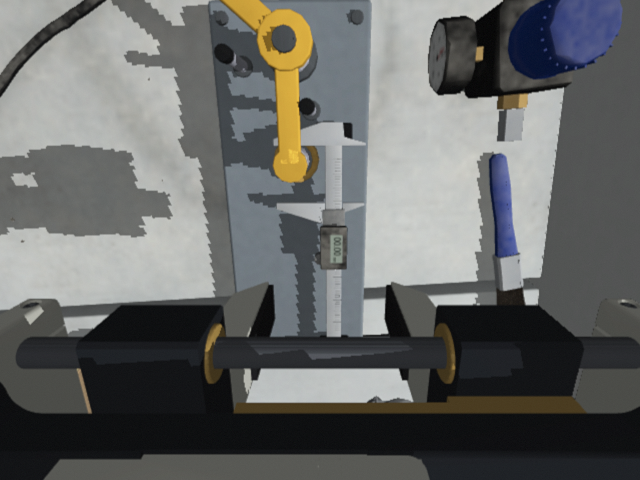

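The beam now runs vertically in the picture, so the yaw fits. The housing centre is at (333,246), its ends at rows 226 and 268, the nose at (291,165), the hinge at (284,38).

Run:
```python
from h import *
a=lambda p,z:at("wrist",p,z)
print("housing",a((333,246),.049),a((333,226),.049),a((333,268),.049),"hinge",a((284,38),.072),"nose",a((291,165),.071),"jaw",a((333,208),.043),"fixed jaw tip face",a((300,147),.043),"beam",a((333,165),.04),a((333,325),.04))
```

```text
housing [ 0.546  -0.0501  0.049 ] [ 0.547  -0.0344  0.049 ] [ 0.5448 -0.068   0.049 ] hinge [0.5264 0.0862 0.072 ] nose [0.5229 0.0141 0.071 ] jaw [ 0.5479 -0.0222  0.043 ] fixed jaw tip face [0.5274 0.0236 0.043 ] beam [0.55   0.0091 0.04  ] [ 0.5412 -0.1235  0.04  ]
```

Request:
{"method": "step_arm", "body": {"commands": [{"translation": [-1, 1, 15], "roll": 0}, {"translation": [-1, 1, 20], "roll": 0}, {"translation": [0, 0, 20], "roll": 0}, {"translation": [0, 0, 12], "roll": 0}, {"translation": [0, 0, 4], "roll": 0}, {"translation": [0, 0, 0], "roll": 0}, {"translation": [0, 0, 0], "roll": 0}]}}

```text
time: 2.37
tool_pos: [0.5454, -0.0505, 0.0344]
tool_rot: [3.14, 0.0, 1.501]
contact_force: [-0.2, 0.3, -0.1]
opening: 0.0551
grip_force: 0.0
```

Request:
{"method": "step_arm", "body": {"commands": [{"translation": [0, 0, 0], "roll": 0}, {"translation": [0, 0, 0], "roll": 0}, {"translation": [0, 0, 0], "roll": 0}, {"translation": [0, 0, 0], "roll": 0}, {"translation": [0, 0, 0], "roll": 0}, {"translation": [0, 0, 0], "roll": 0}], "fingers": 0, "grip_force": 8}}

```text
time: 2.87
tool_pos: [0.5446, -0.0505, 0.0334]
tool_rot: [3.141, 0.0, 1.501]
contact_force: [-0.4, 0.3, 0.0]
opening: 0.0199
grip_force: 0.0
```

Request:
{"method": "step_arm", "body": {"commands": [{"translation": [0, 0, 0], "roll": 0}, {"translation": [0, 0, 0], "roll": 0}, {"translation": [3, 0, 0], "roll": 0}, {"translation": [3, 0, 0], "roll": 0}, {"translation": [3, 0, 0], "roll": 0}, {"translation": [3, 0, 0], "roll": 0}, {"translation": [3, 0, 0], "roll": 0}, {"translation": [3, 0, 0], "roll": 0}, {"translation": [0, 0, 0], "roll": 0}, {"translation": [0, 0, 0], "roll": 0}]}}

```text
time: 3.7
tool_pos: [0.5458, -0.0323, 0.0333]
tool_rot: [3.141, 0.0, 1.501]
contact_force: [0.0, -0.1, 1.0]
opening: 0.0007
grip_force: 0.0
```

Run:
```python
from h import *
look("wrist","w2",["slider_grip"])
look("side","s2",["slider_grip"])
s=cv2.imread("pics/s2.png")[220:340,200:400];w=cv2.imread("pics/w2.png")
cv2.imwrite("pics/c2.png",np.vstack([cv2.resize(w,(500,375)),cv2.resize(s,(375,225)).repeat(1,1) if 0 else cv2.copyMakeBorder(cv2.resize(s,(375,225),interpolation=2),0,0,0,125,0)]))
print(observe())
```

```text
wrist slider_grip [([0.5313, -0.0214, 0.044], 0.56)]
side slider_grip [([0.5403, -0.0357, 0.0458], 0.73)]
{'time': 3.9, 'qpos': array([-1.99918967e-01,  5.52437917e-01,  1.66193879e+00, -5.98260841e-05,
        9.27091729e-01, -1.29709986e-01]), 'qvel': array([-8.87154806e-04, -1.34936875e-04, -9.35896451e-04,  3.25527215e-05,
        1.20770501e-04,  1.21276255e-03]), 'joint_efforts': array([ 7.62006571e-02, -4.84784031e+01, -1.92680562e+01,  6.32924703e-02,
        4.76815214e-02, -3.36142230e-04]), 'tool_pos': array([ 0.54582361, -0.03266263,  0.03323874]), 'tool_rot': array([3.14147567e+00, 6.35236101e-05, 1.50062324e+00]), 'contact_force': array([0.71766666, 1.36824644, 0.00254326]), 'torque': array([-0.00346464,  0.023898  , -0.00847176]), 'grip_force': 0.0, 'opening': 0.0003174507577808587}
```

View pics/c2.png

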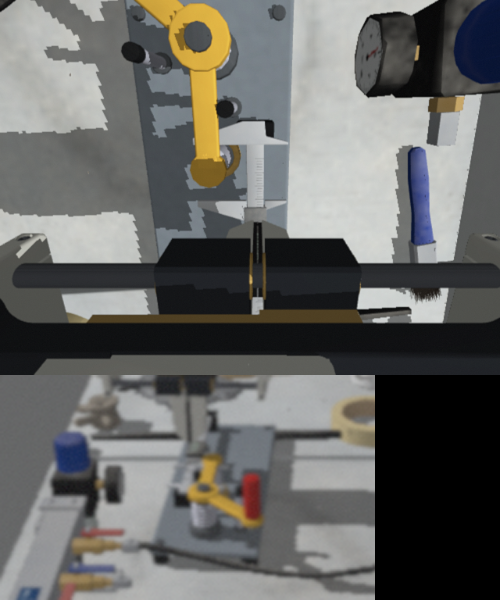

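Run:
```python
from h import *
a=lambda p,z:at("wrist",p,z)
print("jaw",a((300,262),.043),"fixed",a((340,175),.043),"nose",a((267,218),.071))
w=cv2.imread("pics/w2.png")[150:410,200:460]
cv2.imwrite("pics/c3.png",cv2.resize(w,(600,600),interpolation=2))
```

```text
jaw [ 0.5299 -0.0201  0.043 ] fixed [0.5556 0.0271 0.043 ] nose [0.5201 0.0134 0.071 ]
```

View pics/c3.png

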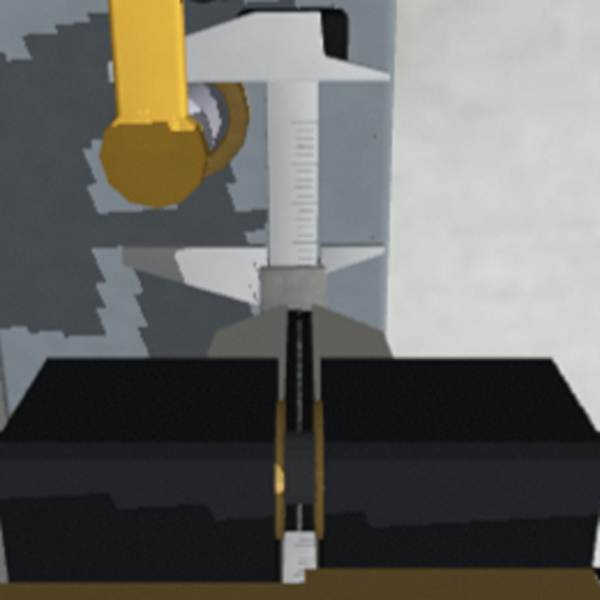

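Run:
```python
from h import *
c=get_calibration("wrist");K=np.array(c["camera_matrix"]);T=np.array(c["world_from_camera"])
s=observe();p=s["tool_pos"]
print(T[:3,3]-p)
for dy in (-.0095,0,.0095):
  for z in (.0332,.049,.065):
    q=np.linalg.inv(T)@[p[0],p[1]+dy,z,1];q=q[:3]*[1,-1,-1];u=K@q;print(dy,z,(u/u[2])[:2].round(),"crop",((u/u[2])[:2]-[200,150])*600/260//1)
```

```text
[0.00598329 0.08356035 0.19496514]
-0.0095 0.0332 [331. 288.] crop [301. 318.]
-0.0095 0.049 [331. 300.] crop [301. 346.]
-0.0095 0.065 [331. 314.] crop [301. 379.]
0 0.0332 [330. 274.] crop [298. 285.]
0 0.049 [330. 285.] crop [298. 311.]
0 0.065 [329. 298.] crop [298. 341.]
0.0095 0.0332 [328. 259.] crop [296. 251.]
0.0095 0.049 [328. 269.] crop [296. 275.]
0.0095 0.065 [328. 281.] crop [295. 303.]
```

Run:
```python
from h import *
def proj(cam,p):
    c=get_calibration(cam);K=np.array(c["camera_matrix"]);T=np.array(c["world_from_camera"])
    q=(np.linalg.inv(T)@[*p,1])[:3]*[1,-1,-1];u=K@q;return (u/u[2])[:2].round()
for z in (.189,.21,.23,.25): print(z,[proj(c,(.525+d,0,z)) for c in("side","scene") for d in (-.05,.05)])
for z in (.033,.05,.07,.09): print(z,[proj(c,(.546,-.0325,z)) for c in("side","scene")])
s=cv2.imread("pics/side0.png")[110:260,220:370];s2=cv2.imread("pics/s2.png")[180:330,240:390]
cv2.imwrite("pics/c4.png",np.hstack([cv2.resize(s,(400,400),interpolation=2),cv2.resize(s2,(400,400),interpolation=2)]))
```

```text
0.189 [array([333., 207.]), array([282., 207.]), array([308., 202.]), array([336., 180.])]
0.21 [array([333., 197.]), array([281., 197.]), array([308., 193.]), array([337., 172.])]
0.23 [array([332., 187.]), array([280., 187.]), array([308., 185.]), array([337., 164.])]
0.25 [array([332., 177.]), array([280., 178.]), array([308., 177.]), array([337., 156.])]
0.033 [array([302., 268.]), array([339., 248.])]
0.05 [array([301., 262.]), array([340., 242.])]
0.07 [array([301., 253.]), array([340., 235.])]
0.09 [array([300., 245.]), array([340., 228.])]
```

View pics/c4.png

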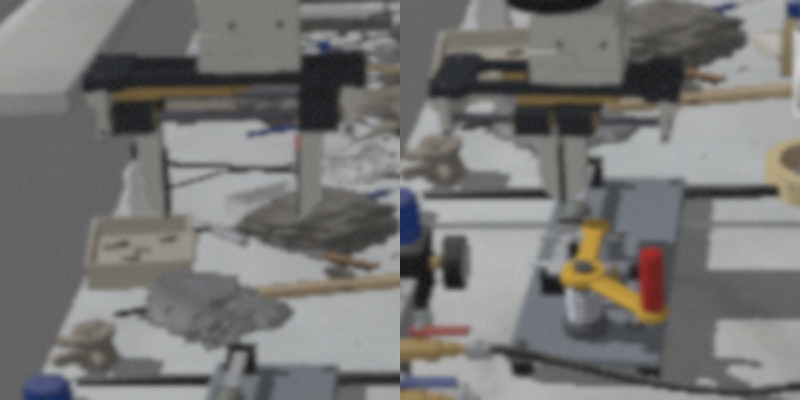

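Both side and wrist views show the real fingertips end about 35 mm short of the reported TCP: they closed in air above the housing, and the slider did not move. I'll reopen, go back and descend further while watching force.

Request:
{"method": "step_arm", "body": {"commands": [{"translation": [0, 0, -5], "roll": 0}, {"translation": [-6, 0, 0], "roll": 0}, {"translation": [-6, 1, 0], "roll": 0}, {"translation": [-6, 0, 0], "roll": 0}, {"translation": [0, 0, 0], "roll": 0}, {"translation": [0, 0, 10], "roll": 0}, {"translation": [0, 0, 10], "roll": 0}, {"translation": [0, 0, 8], "roll": 0}, {"translation": [0, 0, 0], "roll": 0}], "fingers": 0.6}}

```text
time: 4.65
tool_pos: [0.5438, -0.05, 0.0077]
tool_rot: [-3.137, -0.001, 1.501]
contact_force: [-0.6, -0.9, -0.6]
opening: 0.0537
grip_force: 0.0
```

Request:
{"method": "step_arm", "body": {"commands": [{"translation": [0, 0, 4], "roll": 0}, {"translation": [0, 0, 4], "roll": 0}, {"translation": [0, 0, 3], "roll": 0}, {"translation": [0, 0, 0], "roll": 0}, {"translation": [0, 0, 0], "roll": 0}]}}

```text
time: 5.07
tool_pos: [0.5456, -0.0505, -0.0008]
tool_rot: [3.142, -0.0, 1.501]
contact_force: [0.6, 0.3, -0.3]
opening: 0.0553
grip_force: 0.0
```

Request:
{"method": "step_arm", "body": {"commands": [{"translation": [0, 0, 2], "roll": 0}, {"translation": [0, 0, 0], "roll": 0}, {"translation": [0, 0, 0], "roll": 0}, {"translation": [0, 0, 0], "roll": 0}, {"translation": [0, 0, 0], "roll": 0}, {"translation": [0, 0, 0], "roll": 0}, {"translation": [0, 0, 0], "roll": 0}, {"translation": [0, 0, 0], "roll": 0}, {"translation": [0, 0, 0], "roll": 0}, {"translation": [0, 0, 0], "roll": 0}, {"translation": [0, 0, 0], "roll": 0}], "fingers": 0, "grip_force": 8}}

```text
time: 5.98
tool_pos: [0.5429, -0.0501, -0.003]
tool_rot: [-3.136, -0.0, 1.501]
contact_force: [-7.9, 0.8, 5.4]
opening: 0.0194
grip_force: 8.0
```

Request:
{"method": "step_arm", "body": {"commands": [{"translation": [0, -2, 0], "roll": 0}, {"translation": [3, 0, 0], "roll": 0}, {"translation": [3, 0, 0], "roll": 0}, {"translation": [3, 0, 0], "roll": 0}, {"translation": [3, 0, 0], "roll": 0}, {"translation": [3, 0, 0], "roll": 0}, {"translation": [3, 0, 0], "roll": 0}, {"translation": [0, 0, 0], "roll": 0}, {"translation": [0, 0, 0], "roll": 0}]}}

```text
time: 6.73
tool_pos: [0.5442, -0.0319, -0.0029]
tool_rot: [-3.14, -0.0, 1.501]
contact_force: [-4.9, 0.9, 1.1]
opening: 0.0194
grip_force: 8.0
```

Moving with the housing gripped. Next, small steps until force builds up.

Request:
{"method": "step_arm", "body": {"commands": [{"translation": [2, -1, 0], "roll": 0}, {"translation": [1, 0, 0], "roll": 0}, {"translation": [1, 0, 0], "roll": 0}, {"translation": [0, 0, 0], "roll": 0}, {"translation": [0, 0, 0], "roll": 0}]}}

```text
time: 7.15
tool_pos: [0.5445, -0.029, -0.0028]
tool_rot: [3.141, 0.001, 1.501]
contact_force: [-0.7, -4.8, -4.3]
opening: 0.02
grip_force: 8.0
```

Request:
{"method": "step_arm", "body": {"commands": [{"translation": [1, 0, 0], "roll": 0}, {"translation": [1, 0, 0], "roll": 0}, {"translation": [0, 0, 0], "roll": 0}, {"translation": [0, 0, 0], "roll": 0}]}}

```text
time: 7.48
tool_pos: [0.5446, -0.0278, -0.0027]
tool_rot: [3.141, 0.002, 1.501]
contact_force: [-2.2, -8.7, -3.4]
opening: 0.0195
grip_force: 8.0
```

Request:
{"method": "step_arm", "body": {"commands": [{"translation": [0.5, 0, 0], "roll": 0}, {"translation": [0, 0, 0], "roll": 0}, {"translation": [0, 0, 0], "roll": 0}, {"translation": [0, 0, 0], "roll": 0}, {"translation": [0, 0, 0], "roll": 0}]}}

```text
time: 7.9
tool_pos: [0.5446, -0.0276, -0.0026]
tool_rot: [3.141, 0.002, 1.501]
contact_force: [-2.5, -10.0, -3.0]
opening: 0.0198
grip_force: 8.0
```

Run:
```python
from h import *
look("wrist","w5",["slider_grip","pin","keeper"])
s=observe();print(s["tool_pos"],s["contact_force"],s["opening"])
cv2.imwrite("pics/c5.png",cv2.resize(cv2.imread("pics/w5.png")[0:360,100:520],(700,600),interpolation=2))
```

```text
wrist slider_grip [([0.5424, -0.0137, 0.0452], 0.64), ([0.5244, 0.0667, 0.0736], 0.15)]
wrist pin [([0.5302, 0.0186, 0.0459], 0.77)]
wrist keeper [([0.5236, 0.0712, 0.0665], 0.87)]
[ 0.54464077 -0.02759515 -0.00259377] [-1.80892713 -9.45954835 -1.75233231] 0.019816466669094642
```

View pics/c5.png

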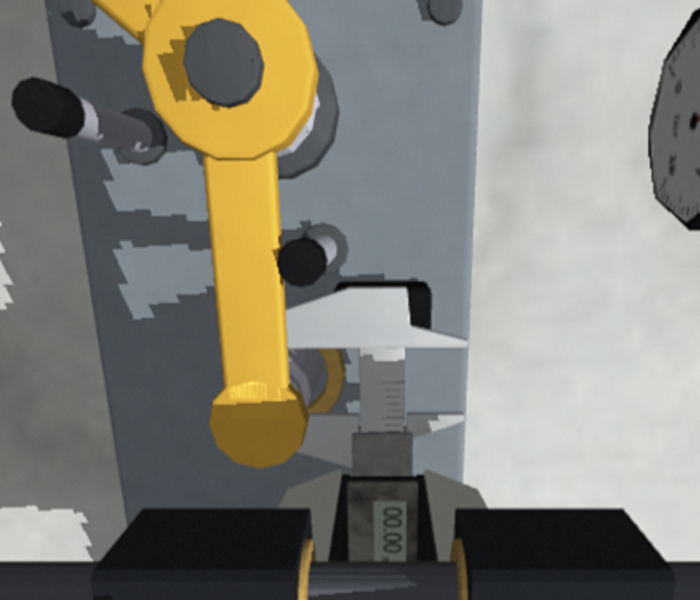

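The jaws are closed on the pin. In the crop the moving jaw's face at row 415 meets the pin, and the fixed jaw is at row 345. The keeper nose is still over the pin. I'll release and go over the handle.

Request:
{"method": "step_arm", "body": {"commands": [{"translation": [-1, 0, 0], "roll": 0}, {"translation": [-1, 0, 0], "roll": 0}, {"translation": [0, 0, 0], "roll": 0}]}}

```text
time: 8.35
tool_pos: [0.5446, -0.0282, -0.0026]
tool_rot: [3.141, 0.0, 1.5]
contact_force: [-1.3, -3.4, -2.7]
opening: 0.0195
grip_force: 8.0
```

Request:
{"method": "step_arm", "body": {"commands": [{"translation": [0, 0, 0], "roll": 0}, {"translation": [0, 0, 0], "roll": 0}, {"translation": [0, 0, 0], "roll": 0}, {"translation": [0, 0, 0], "roll": 0}, {"translation": [0, 0, -10], "roll": 0}, {"translation": [0, 0, -20], "roll": 0}, {"translation": [0, 0, -25], "roll": 0}, {"translation": [0, 0, -25], "roll": 0}, {"translation": [0, 0, -25], "roll": 0}, {"translation": [0, 0, -20], "roll": 0}], "fingers": 0.6}}

```text
time: 9.18
tool_pos: [0.5447, -0.0278, 0.1252]
tool_rot: [3.139, 0.0, 1.501]
contact_force: [1.2, -0.4, 0.1]
opening: 0.0551
grip_force: 0.0
```

Request:
{"method": "step_arm", "body": {"commands": [{"translation": [20, -10, 0], "roll": 0}, {"translation": [25, -13, 0], "roll": 0}, {"translation": [25, -13, 0], "roll": 0}, {"translation": [25, -13, 0], "roll": 0}, {"translation": [25, -13, 0], "roll": 0}, {"translation": [25, -13, 0], "roll": 0}, {"translation": [10, -6, 0], "roll": 0}, {"translation": [0, 0, 0], "roll": -0.1}, {"translation": [0, 0, 0], "roll": -0.1}, {"translation": [0, 0, 0], "roll": -0.1}, {"translation": [0, 0, 0], "roll": 0}, {"translation": [0, 0, 0], "roll": 0}]}}

```text
time: 10.18
tool_pos: [0.4744, 0.1322, 0.1227]
tool_rot: [3.141, 0.0, 1.798]
contact_force: [0.4, -0.1, -0.2]
opening: 0.0552
grip_force: 0.0
```

Run:
```python
from h import *
look("wrist","w6",["handle_grip","keeper"]);look("side","s6",["handle_grip"]);
s=observe();print(s["tool_pos"],s["tool_rot"],s["contact_force"],s["opening"])
```

```text
wrist handle_grip [([0.5058, 0.0988, 0.0685], 0.96)]
wrist keeper [([0.5066, 0.1009, 0.0665], 0.85)]
side handle_grip [([0.4969, 0.1073, 0.0707], 0.75)]
[0.47422666 0.1322374  0.12228667] [3.14150307e+00 5.80174358e-05 1.79922860e+00] [ 0.75527673 -0.01150734  0.76115703] 0.05518897104418679
```

View pics/w6.png

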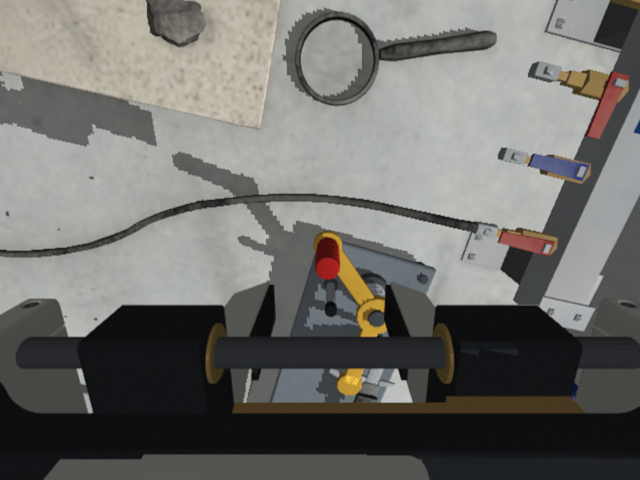

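The handle stands between the fingers: top centre (328,268), base (327,242). The hinge is at (376,317).

Run:
```python
from h import *
a=lambda p,z:at("wrist",p,z)
print("top",a((328,268),.115),"base",a((327,242),.073),"hinge",a((376,317),.072))
```

```text
top [0.4734 0.1328 0.115 ] base [0.4717 0.1358 0.073 ] hinge [0.5235 0.0835 0.072 ]
```

Request:
{"method": "step_arm", "body": {"commands": [{"translation": [2, -1, 15], "roll": 0}, {"translation": [0, 0, 20], "roll": 0}, {"translation": [0, 0, 20], "roll": 0}, {"translation": [0, 0, 14], "roll": 0}, {"translation": [0, 0, 6], "roll": 0}, {"translation": [0, 0, 0], "roll": 0}, {"translation": [0, 0, 0], "roll": 0}]}}

```text
time: 11.02
tool_pos: [0.473, 0.1341, 0.0475]
tool_rot: [3.141, 0.0, 1.8]
contact_force: [0.3, 0.9, 0.1]
opening: 0.0549
grip_force: 0.0
```

Request:
{"method": "step_arm", "body": {"commands": [{"translation": [0, 0, 0], "roll": 0}, {"translation": [0, 0, 0], "roll": 0}, {"translation": [0, 0, 0], "roll": 0}, {"translation": [0, 0, 0], "roll": 0}, {"translation": [0, 0, 0], "roll": 0}, {"translation": [0, 0, 0], "roll": 0}, {"translation": [0, 0, 0], "roll": 0}, {"translation": [0, 0, 0], "roll": 0}, {"translation": [0, 0, 0], "roll": 0}, {"translation": [0, 0, 0], "roll": 0}], "fingers": 0, "grip_force": 30}}

```text
time: 11.85
tool_pos: [0.4726, 0.1341, 0.0473]
tool_rot: [-3.141, 0.0, 1.801]
contact_force: [-1.3, -0.0, 2.2]
opening: 0.0154
grip_force: 30.0
```

Request:
{"method": "step_arm", "body": {"commands": [{"translation": [3, 5.4, 0], "roll": 0}, {"translation": [2.7, 5.5, 0], "roll": 0}, {"translation": [2, 5.8, 0], "roll": 0}, {"translation": [1.8, 5.8, 0], "roll": 0}, {"translation": [1, 6, 0], "roll": 0}, {"translation": [0.7, 6.1, 0], "roll": 0}, {"translation": [0, 0, 0], "roll": 0}]}}

```text
time: 12.43
tool_pos: [0.5011, 0.1546, 0.0469]
tool_rot: [-3.136, -0.003, 1.8]
contact_force: [-11.3, 5.4, 9.5]
opening: 0.0152
grip_force: 30.0
```

Request:
{"method": "step_arm", "body": {"commands": [{"translation": [0, 6.1, 0], "roll": 0}, {"translation": [-0.5, 6.1, 0], "roll": 0}, {"translation": [-1.1, 6, 0], "roll": 0}, {"translation": [-1.5, 5.9, 0], "roll": 0}, {"translation": [-2.2, 5.7, 0], "roll": 0}, {"translation": [-2.4, 5.6, 0], "roll": 0}, {"translation": [0, 0, 0], "roll": 0}, {"translation": [0, 0, 0], "roll": 0}]}}

```text
time: 13.1
tool_pos: [0.5369, 0.155, 0.0465]
tool_rot: [-3.135, -0.003, 1.8]
contact_force: [-10.2, 5.2, 4.8]
opening: 0.0149
grip_force: 30.0
```

Run:
```python
from h import *
s=observe();d=s["tool_pos"][:2]-[.5238,.0846];f=s["contact_force"][:2]
th=np.arctan2(d[1],d[0]);print(np.hypot(*d),np.degrees(th),"tangential",f@[np.sin(th),-np.cos(th)],"radial",f@d/np.hypot(*d),s["opening"],s["grip_force"],s["tool_pos"])
```

```text
0.07157571264549419 79.44890098030314 tangential -11.014869155572029 radial 3.254967073857298 0.014949476083868471 29.995391964912415 [0.5369064  0.15496551 0.04650173]
```

Request:
{"method": "step_arm", "body": {"commands": [{"translation": [-1, 2, 0], "roll": 0}, {"translation": [-1, 2, 0], "roll": 0}, {"translation": [-1, 1.8, 0], "roll": 0}, {"translation": [0, 0, 0], "roll": 0}, {"translation": [0, 0, 0], "roll": 0}]}}

```text
time: 13.52
tool_pos: [0.5427, 0.1534, 0.0464]
tool_rot: [-3.134, -0.003, 1.8]
contact_force: [-11.4, 6.1, 5.2]
opening: 0.0156
grip_force: 30.0
```

Request:
{"method": "step_arm", "body": {"commands": [{"translation": [-1, 2, 0], "roll": 0}, {"translation": [-0.5, 1, 0], "roll": 0}, {"translation": [0, 0, 0], "roll": 0}, {"translation": [0, 0, 0], "roll": 0}]}}

```text
time: 13.85
tool_pos: [0.543, 0.1533, 0.0463]
tool_rot: [-3.129, -0.005, 1.801]
contact_force: [-20.3, 7.6, 11.9]
opening: 0.0152
grip_force: 30.0
```

```bash
cat > m.py <<'E'
from h import *
s=observe();d=s["tool_pos"][:2]-[.5238,.0846];f=s["contact_force"][:2]
th=np.arctan2(d[1],d[0]);print(np.hypot(*d),np.degrees(th),"tangential",f@[np.sin(th),-np.cos(th)],"radial",f@d/np.hypot(*d),s["opening"],s["grip_force"],s["tool_pos"],s["time"])
E
python3 m.py
```

```text
0.07132851075637413 74.36655728953755 tangential -21.56508391858987 radial 1.8828233564693213 0.01524946485939422 30.023948550224304 [0.54302175 0.15328974 0.04633944] 13.85
```

```bash
python3 - <<'E'
from h import *
look("wrist","w7",["pin","slider_grip"]);look("scene","sc7",["pin","slider_grip"])
a=cv2.imread("pics/w7.png")[200:420,220:480];b=cv2.imread("pics/sc7.png")[190:310,240:410]
cv2.imwrite("pics/c7.png",np.vstack([cv2.resize(a,(355,300),interpolation=2),cv2.resize(b,(355,250),interpolation=2)]))
E
python3 m.py
```

```text
wrist pin []
wrist slider_grip []
scene pin [([0.5118, 0.0103, 0.0488], 0.55)]
scene slider_grip [([0.5424, -0.0213, 0.0464], 0.48)]
0.07131298690493837 74.37724651565061 tangential -22.495868820823585 radial 1.7430089004618372 0.015268970015676871 30.023252069950104 [0.54300475 0.15327838 0.04632101] 14.15
```

View pics/c7.png

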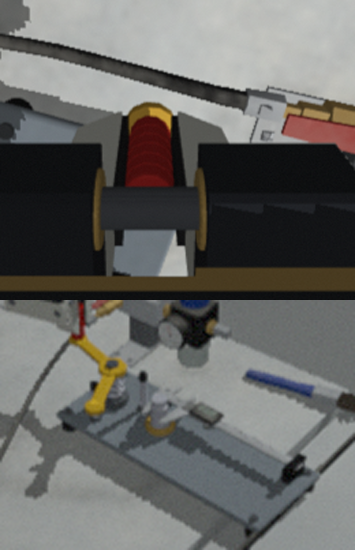

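The handle is firmly between the pads (crop (150,155)). The scene view shows the keeper swung clear onto its post, and the pin standing in its seat at (160,410) with the jaws on it. Everything is in place, so I'm handing in.

```bash
python3 -c "
from cell import *
print(hand_in())"
```

```text
the job is handed in; nothing more can be done
None
```

I handed the job in with the caliper jaws closed on the pin and the keeper held by its red handle against its stop, at about 14 s of the 48 s. The last picture shows the pin still standing in its seat; the hand-in returned no verdict.

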